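# Unlock and raise the lamp arm of a microscope stand

### The job

Open the hinged lamp arm of the white stand: turn both of its clamp knobs anticlockwise to their end stops, then pull the spring latch on the arm's free end sideways while the arm is still down, and with it pulled lift the arm's socket off the ball. Finish while holding the arm still in the gripper with its socket about 10 cm above the ball - do not let go - and leave the things around it where they are.

Things in the scene. Friction and masses are not known exactly. Their poses are not given: they have to be found in the camera images.
- stand: the lamp stand, fixed to the bench: white base plate 200 (x) by 360 mm (y), top 30 mm up, origin under its centre. Its -x side faces the robot, +y is to the robot's left, within 0.5 rad. The 50 mm wide aluminium arm lies along y, top 85 mm up: hinge at y = +140 mm, ball at -120. Clamp knobs at x, y = (-56, -45), (+56, +20). Black lamp housing on the arm: 60 mm across, at y = +90, top 141 mm up.
- ball (a point): centre of the 30 mm steel ball on its stud, fixed on the stand, 70 mm above the bench; same axes as the stand. A latch tooth reaches under it from the -x side.
- socket (a point): centre of the socket of the arm (its free end, a 50 x 50 mm hollow block open below). It lies on the centre of the ball while the arm is down, 260 mm from the hinge axis, and moves with the arm. Its roof is 25 mm above this point.
- lamp_hinge (a point): a point on the axis of the arm's hinge, straight along the stand's +y from the ball and at the same height; the axis runs along the stand's x.
- lamp_arm (a joint): angle of the lamp arm, rad: 0 is down with the socket on the ball, growing as the free end rises, stop at 0.9. The arm weighs about 0.65 kg (0.45 to 0.85), about 3 N at the socket; the hinge is free, so it falls if let go.
- latch_grip (a point): where to grip the latch's upright black tab, 12 mm thick (its x), 28 mm wide (y, along the arm), standing on the socket's roof: top 17 mm above this point, foot (a sliding steel plate) 27 mm below. When shut it is straight over the ball, 128 mm above the bench. Pull level along its -x (the stand's -x, robot side). It moves with latch and arm; the tab can carry the arm.
- latch (a joint): how far the latch has been pulled, m: 0 is shut (held there by its spring), stop at 0.018. The tooth is clear of the ball beyond 0.008. The spring pushes it shut with 3.5 N at 0 and 8 N at the stop.
- knob_a_grip (a point): where to grip clamp knob A, on its vertical axis, on the stand's -x side of the arm, 120 mm above the bench: an upright black bar 42 mm long (this point's x), 12 mm thick (its y), top 11 mm above this point. 25 mm and more below the point a steel clamp finger points 42 mm from the axis along this point's +x, over the arm while locked.
- knob_a (a joint): angle of clamp knob A, rad: 0 is locked with its finger across the arm, growing as it turns anticlockwise seen from above, end stop (free) at 1.45. Stays where it is left; a turn takes about 0.04 N m.
- knob_b_grip (a point): the same on clamp knob B, on the stand's +x side of the arm and nearer to the hinge; same shape, sizes and axes as A, 120 mm above the bench.
- knob_b (a joint): angle of clamp knob B, rad: as knob A, 0 locked, anticlockwise to the end stop (free) at 1.45.
- dish_mid (a point): bystander, loose: a flat round lidded plastic dish, 55 mm across and 15 mm high, lying on the stand's base plate; the point is its centre, half-way up
- objective_mid (a point): bystander, loose: a loose microscope objective, 32 mm across and 44 mm high, standing on the stand's base plate; the point is its centre, half-way up
- slide_box_mid (a point): bystander, loose: a grey slide box 87 x 52 x 32 mm on the bench; the point is its centre, half-way up
- mouse_mid (a point): bystander, loose: a computer mouse 105 x 60 x 31 mm on the bench; the point is its centre, half-way up
- dropper_mid (a point): bystander, loose: a white dropper bottle, 44 mm across and 125 mm high, upright on the bench; the point is its centre, half-way up
- eyepiece_mid (a point): bystander, loose: a black eyepiece, 38 mm across and 55 mm high, upright on the bench; the point is its centre, half-way up
- slide_tray_mid (a point): bystander, loose: a white slide tray 110 x 80 x 20 mm on the bench; the point is its centre, half-way up

How it is judged:
By the outcome, as a careful person would: the job done as asked, in the order asked, and still so for the second after the job is handed in, while the arm keeps its last pose, push and grip.
It also fails if it takes over 61 s, if anything falls off the work surface, if the arm or the gripper's body presses on something with over 40 N, if the wrist force passes 120 N, or if a joint passes its speed limit or range.

### The arm

A 6-joint arm with a two-finger parallel gripper is mounted at the origin on the work surface. World frame = base frame: x ahead of the robot, y to its left, z up, the work surface at z = 0. Lengths are in m, angles in degrees, forces in N, time in s.
With the tool pointing down it reaches from about 0.4 to 0.825 m from the base axis. Payload 7 kg.
Tool frame: the origin (TCP) lies at the very end of the fingers, on their centre line; the grasp point (between the pads) lies 19 mm behind it; z points along the fingers, x is the direction in which the jaws open and shut, and the axes are right-handed (so a half turn about z gives the same grasp; the last joint's range is limited). The gripper opens to 88 mm and grips with 3 to 60 N. Pads are 19 mm wide; open, the fingers measure 130 mm over their backs; the gripper's body (78 mm by 193 mm) begins 47 mm behind the grasp point.
Start: joints at [80.277, 20.546, 0.682, 0, -70.136, -16.507], TCP at [0.298, 0.605, 0.227] pointing down, gripper open.
Joint ranges: [-176.03, 176.03], [-82.01, 121.73], [-58.28, 71.71], [-173.87, 95.51], [-174.79, -0.11], [-173.66, 173.66]. Speed limits (degrees/s): [136.94, 136.94, 172.46, 180, 180, 180].

### API

Orientations are given as [roll, pitch, yaw] about the fixed x, y, z axes, in that order (R = Rz(yaw) Ry(pitch) Rx(roll)).
In Python, from plant import get_state, optics, order, finder gives the robot as it stands.
- The arm moves only by the shell command python3 -m crank 'ROWS' [FORCE]. ROWS is JSON, a list of rows, each an object of numbers: "dx", "dy", "dz": the shift along the tool's x, y, z in mm; "wx", "wy", "wz": the turn, a rotation vector about the tool's x, y, z in degrees; "hand": the opening in per cent of the stroke, from 0 (shut) to 100 (fully open). A call has 1 to 10 rows; each row shifts and turns the commanded pose from where the row before left it, along the tool's axes as they then stand; what a row does not reach is not made up. A row lasts 1/8 s, in which the tool goes at most 62.5 mm and 10.7 degrees, less where a joint would pass 70% of its speed; a pose out of reach is approached as far as the arm can. A call is refused whole if a number of a shift passes 62.5 or a number of a turn 10.7, either way. A call with a gripper value outside its range is refused whole. The fingers move at their own pace and stop on an object; FORCE is the grip in N (left out, the last holds). Time passes only in rows, so rows that do not move let the fingers close. It gives the time, the measured TCP pose, the force and the opening at its end, in the units of the state.
- get_state(): the state, without advancing time (a new reading comes with each control period).
- optics.capture(name): name is "side" or "top"; returns the picture (384x512x3 uint8, blue, green, red); there is no depth.
- optics.calibration(name): a dict with "intrinsics" (3x3 intrinsics, pixels), "R" (3x3) and "t" (3): a world point X has camera coordinates R X + t. Camera axes: x right, y down, z forward; pixel columns grow to the right and rows downward; lengths in m; the calibration is good to about 2 mm. A picture is of the moment at which its call begins. calibration takes no time and is no camera call.
- order.close_job(): hands the job in, once; it reports no verdict.
Trained networks look in the newest picture that a camera, given by its name, has taken for a name from the list of things; names that differ only in an ending like _2 or _b are one class to them, and where a whole thing is asked for, a point or a joint stands for the part that bears it (a point fixed in the world has none). Each returns a list of dicts, best first, with "conf" (0 to 1); they miss things now and then, are a little off and sometimes report something else, mostly with a low value. They report only what shows in the picture. A call takes as long as a camera call.
- finder.masks_of(thing, camera): "mask" (384x512 bool, what is visible of it) and "rect" ([centre column, centre row, width, height] in pixels, round what is visible of it).
- finder.place_of(thing, camera): "centre" ([column, row] in pixels: a listed point, or the origin of a listed thing).
The state is a dict: "time_s": time; "joints": joint angles; "qd": joint speeds; "joint_torque": joint torques, N m; "tcp_pos": TCP position; "eef_rot": TCP orientation; "contact_force": force on the tool from outside, world axes, zero at the start; "moment": the same for the moment, N m; "gripper_width": finger opening in m.
Only numpy, scipy, OpenCV 4.12 (cv2) and the standard library are available. Lean on these libraries where they do the work, as an engineer would, in place of code of your own. Each camera call takes 0.05 s, during which the arm holds its last target.

## Working session

There is one attempt and no reset: what is moved stays moved. The work goes in short steps, Python scripts to look and compute and a shell command to move; the robot and the scene stay as the last step left them, time stands still between calls to the robot, and variables do not carry over. Pictures are saved under pics/ and viewed, and the job is handed in when it is done.

```bash
ls; mkdir -p pics
python3 - <<'E'
from plant import get_state, optics, order, finder
import cv2
print(get_state())
for n in("side","top"):
    im=optics.capture(n); cv2.imwrite(f"pics/{n}0.png",im)
    c=optics.calibration(n); print(n,c)
    for t in ["ball","latch_grip","knob_a_grip","lamp_hinge","stand","socket"]:
        try: print(t,[(d["centre"],round(d["conf"],2)) for d in finder.place_of(t,n)][:3])
        except Exception as e: print(t,e)
E
```

```text
pics
{'time_s': 0.0, 'joints': array([ 8.02782375e+01,  2.05914231e+01,  6.32329426e-01, -1.98212488e-02,
       -7.01330290e+01, -1.65064199e+01]), 'qd': array([-0.02274998,  0.0248293 ,  0.05886993,  0.04968209, -0.02453296,
       -0.09114938]), 'joint_torque': array([ 3.32790805e-04, -5.82724142e+01,  2.93051970e+01,  6.99717790e+00,
        6.76054580e-03, -1.58779017e-04]), 'tcp_pos': array([0.2981299 , 0.60505335, 0.22561277]), 'eef_rot': array([-1.79991688e+02, -9.36205566e-02, -1.16234940e+02]), 'contact_force': array([-0.34333152,  0.60514516, -0.27312002]), 'moment': array([-0.0496209 ,  0.03549612, -0.04007983]), 'gripper_width': 0.08748507513205533}
side {'intrinsics': array([[377.50173526,   0.        , 252.47948732],
       [  0.        , 377.50173526, 193.38679911],
       [  0.        ,   0.        ,   1.        ]]), 'R': array([[ 0.97191313, -0.23453523,  0.0194446 ],
       [-0.16684873, -0.74496976, -0.64589594],
       [ 0.165971  ,  0.62451044, -0.76317779]]), 't': array([-0.50294096,  0.20459642,  0.80962673])}
ball [([255.7, 258.5], 0.57)]
latch_grip [([254.3, 243.1], 0.76)]
knob_a_grip [([238.3, 213.1], 0.69)]
lamp_hinge []
stand [([265.6, 229.5], 0.85)]
socket [([254.2, 254.4], 0.66)]
top {'intrinsics': array([[369.27820713,   0.        , 252.42796483],
       [  0.        , 369.27820713, 186.33659896],
       [  0.        ,   0.        ,   1.        ]]), 'R': array([[-0.08562818, -0.99632634,  0.00128328],
       [-0.96826195,  0.08291253, -0.23578447],
       [ 0.23481187, -0.02143234, -0.97180453]]), 't': array([0.0965222 , 0.5462116 , 0.88754017])}
ball [([304.5, 200.6], 0.96)]
latch_grip [([308.3, 193.2], 0.71)]
knob_a_grip [([273.0, 207.1], 0.44)]
lamp_hinge [([211.2, 166.1], 0.79)]
stand [([257.7, 188.7], 0.55)]
socket [([302.0, 201.4], 0.87)]
```

Run:
```python
import cv2,numpy as np
a=cv2.imread("pics/side0.png");b=cv2.imread("pics/top0.png")
cv2.imwrite("pics/side0c.png",cv2.resize(a[100:350,130:430],None,fx=2.6,fy=2.4))
cv2.imwrite("pics/top0c.png",cv2.resize(b[70:310,110:410],None,fx=2.6,fy=2.4))
```

```text
(no output)
```

View pics/side0.png

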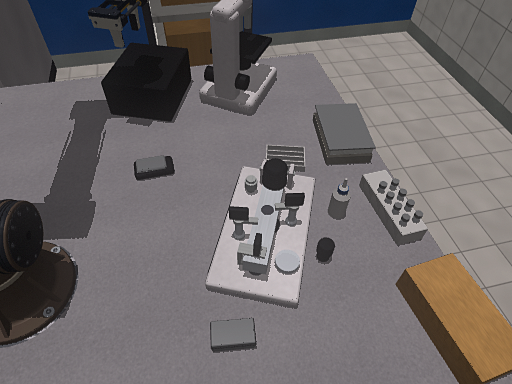

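View pics/side0c.png

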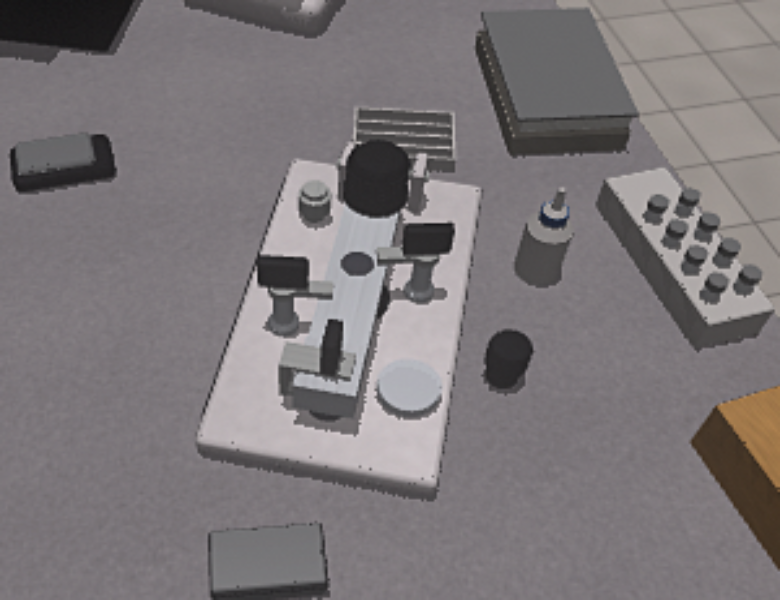

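View pics/top0c.png

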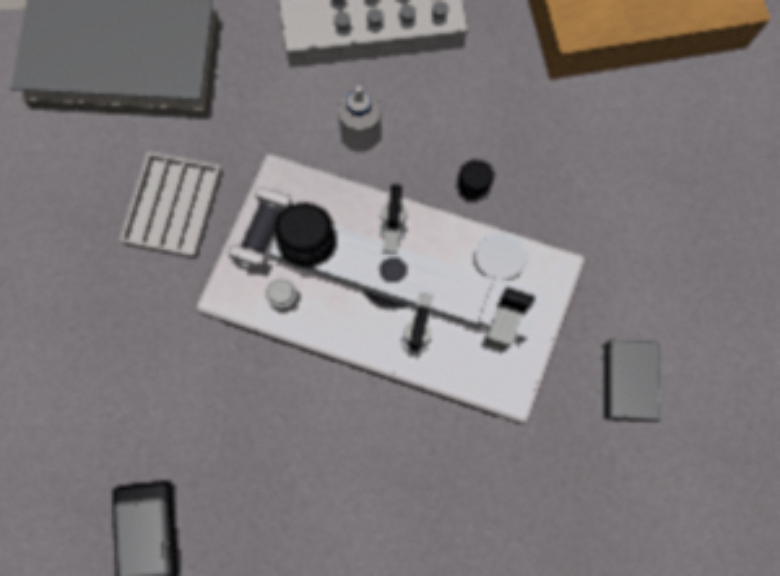

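```bash
cat > h.py <<'E'
import numpy as np
from plant import get_state, optics, order, finder
def proj(n,X):
    c=optics.calibration(n); p=(c["R"]@np.atleast_2d(X).T).T+c["t"]; q=p@c["intrinsics"].T
    return q[:,:2]/q[:,2:]
def back(n,uv,z):
    c=optics.calibration(n); d=c["R"].T@np.linalg.inv(c["intrinsics"])@[uv[0],uv[1],1]; o=-c["R"].T@c["t"]
    return o+d*(z-o[2])/d[2]
def W(p,L):
    x,y,a=p; L=np.atleast_2d(L); c,s=np.cos(a),np.sin(a)
    return np.c_[x+c*L[:,0]-s*L[:,1],y+s*L[:,0]+c*L[:,1],L[:,2]]
E
python3 - <<'E'
from h import *
from scipy.optimize import least_squares
C=[[-.1,-.18,.03],[.1,-.18,.03],[.1,.18,.03],[-.1,.18,.03]]
obs={"side":[(206.5,283),(298,303),(315,178),(243.5,166.7)],"top":[(312.7,244),(333.8,177.5),(213,134.6),(186.5,198)]}
K=[[-.056,-.045,.12],[.056,.02,.12],[0,-.12,.128],[0,-.12,.07],[0,.14,.07]]
det={"side":[(238.3,213.1),None,(254.3,243.1),(254.2,254.4),None],"top":[(273,207.1),None,(308.3,193.2),(302,201.4),(211.2,166.1)]}
for n in det:
  for o,d in zip(("knob_a_grip","knob_b_grip"),(0,1)):
    print(n,o,[(r["centre"],round(r["conf"],2)) for r in finder.place_of(o,n)])
def res(p,cams):
    r=[]
    for n in cams:
        r.append((proj(n,W(p,C))-obs[n]).ravel())
        for k,d in zip(K,det[n]):
            if d: r.append((proj(n,W(p,[k]))[0]-d)*.7)
    return np.concatenate(r)
for cams in (["side"],["top"],["side","top"]):
    s=least_squares(res,[.55,.1,-.2],args=(cams,),loss="soft_l1"); print(cams,s.x,np.degrees(s.x[2]),np.round(s.fun,1))
p=s.x
print(W(p,K))
for n in det: print(n,proj(n,W(p,K)).round(1).tolist())
E
```

```text
side knob_a_grip [([238.3, 213.1], 0.69)]
side knob_b_grip [([295.7, 194.3], 0.59)]
top knob_a_grip [([273.0, 207.1], 0.44)]
top knob_b_grip [([164.4, 290.7], 0.69), ([259.4, 156.4], 0.66)]
['side'] [ 0.55661942  0.0263921  -0.45028325] -25.799330039603767 [-3.2  0.3 -0.4  0.3  1.2 -1.2 -1.  -2.3  0.1 -1.2  1.9  0.2  1.4  2.9]
['top'] [ 0.55549467  0.02650706 -0.44539414] -25.519204302640695 [ 0.2  2.9  2.5 -0.8 -0.5 -2.  -2.3  0.7 -1.2 -0.3  0.4  1.5  2.4 -0.9
 -0.3 -0.3]
['side', 'top'] [ 0.55599386  0.02648626 -0.44707455] -25.6154846059973 [-3.3  0.5 -0.4  0.2  0.7 -1.3 -1.5 -2.3 -0.1 -1.2  1.8  0.2  1.3  2.9
  0.1  2.8  2.6 -0.8 -0.4 -2.2 -2.3  0.4 -1.3 -0.5  0.4  1.4  2.4 -1.
 -0.3 -0.5]
[[ 0.48604296  0.0101195   0.12      ]
 [ 0.61513653  0.02031012  0.12      ]
 [ 0.50411433 -0.08171963  0.128     ]
 [ 0.50411433 -0.08171963  0.07      ]
 [ 0.61651999  0.15272646  0.07      ]]
side [[238.1, 211.4], [294.4, 197.6], [256.9, 243.4], [256.1, 258.5], [276.9, 170.7]]
top [[271.2, 206.4], [262.0, 155.7], [308.8, 195.2], [305.4, 200.0], [210.8, 165.4]]
```

```bash
cat > ov.py <<'E'
from h import *
import cv2,sys
def box(cx,cy,lx,ly,z): return [[cx-lx/2,cy-ly/2,z],[cx+lx/2,cy-ly/2,z],[cx+lx/2,cy+ly/2,z],[cx-lx/2,cy+ly/2,z]]
def draw(n,im,p,out,roi,k,polys=None):
    x0,y0,x1,y1=roi
    im=cv2.resize(im[y0:y1,x0:x1],None,fx=k,fy=k,interpolation=cv2.INTER_CUBIC)
    P=polys or [box(0,0,.2,.36,.03),box(0,.01,.05,.26,.085),box(-.056,-.045,.042,.012,.131),box(.056,.02,.042,.012,.131),box(0,-.12,.012,.028,.145)]
    for b in P:
        q=((proj(n,W(p,b))-[x0,y0]+.5)*k).round().astype(int)
        cv2.polylines(im,[q],True,(0,0,255),1)
    cv2.imwrite(out,im)
E
python3 - <<'E'
from ov import *
p=[.55599,.02649,-.44707]
draw("side",cv2.imread("pics/side0.png"),p,"pics/s1.png",(195,150,325,310),3.7)
draw("top",cv2.imread("pics/top0.png"),p,"pics/t1.png",(180,125,340,250),4.7)
E
```

```text
(no output)
```

View pics/s1.png

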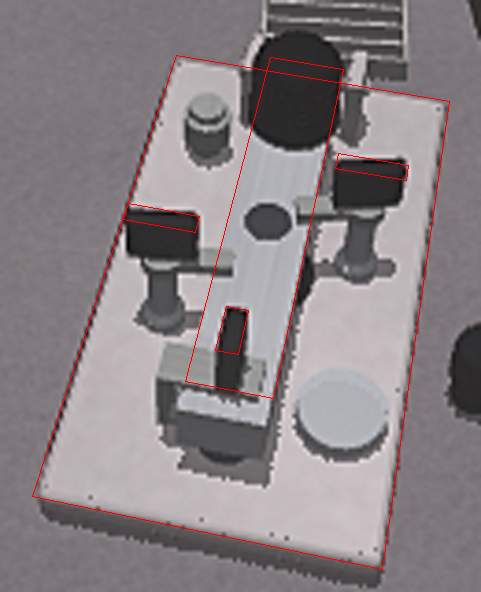

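View pics/t1.png

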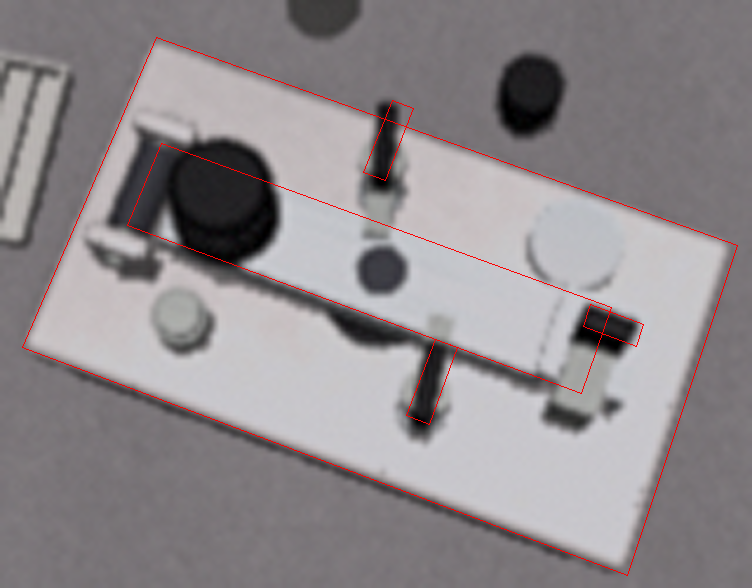

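Run:
```python
from h import *
S=lambda u,v:(195+u/3.7-.5,150+v/3.7-.5)
T=lambda u,v:(180+u/4.7-.5,125+v/4.7-.5)
for nm,n,f,a,b in [("A","side",S,(127,209),(198,215)),("B","side",S,(336,157),(407,160)),("A","top",T,(424,428),(443,347)),("B","top",T,(379,182),(388,104))]:
    A=back(n,f(*a),.131);B=back(n,f(*b),.131);d=B-A
    print(nm,n,(A+B)/2,np.linalg.norm(d),np.degrees(np.arctan2(d[1],d[0])))
for n in("side","top"):
  for t in ["knob_a_grip","dish_mid","objective_mid","slide_box_mid","dropper_mid","eyepiece_mid"]:
    r=finder.place_of(t,n)[:1]
    for q in r: print(n,t,q["conf"],back(n,q["centre"],{"k":.12,"d":.0375,"o":.052,"s":.016,"e":.0275}[t[0]] if t!="dropper_mid" else .0625))
```

```text
A side [0.48752589 0.01376333 0.131     ] 0.040870031332338554 -18.82177518788259
B side [0.61689449 0.02598457 0.131     ] 0.042093401667476035 -15.799667083878536
A top [0.48281918 0.00969452 0.131     ] 0.04259363839098421 -18.59036497992261
B top [0.61370315 0.02299619 0.131     ] 0.04296417819742653 -11.492120465384138
side knob_a_grip 0.69 [0.48543683 0.00564654 0.12      ]
side dish_mid 0.65 [ 0.57985232 -0.08194314  0.0375    ]
side objective_mid 0.72 [0.54210691 0.14701207 0.052     ]
side slide_box_mid 0.85 [ 0.42902526 -0.20667463  0.016     ]
side dropper_mid 0.73 [0.74210956 0.04931283 0.0625    ]
side eyepiece_mid 0.56 [ 0.66717953 -0.08176962  0.0275    ]
top knob_a_grip 0.44 [0.48404556 0.00597831 0.12      ]
top dish_mid 0.8 [ 0.56759719 -0.08903155  0.0375    ]
top objective_mid 0.61 [0.54285696 0.14338795 0.052     ]
top slide_box_mid 0.7 [ 0.42492232 -0.20699872  0.016     ]
top dropper_mid 0.86 [0.74342628 0.04891093 0.0625    ]
top eyepiece_mid 0.68 [ 0.66430902 -0.06998078  0.0275    ]
```

```bash
python3 -m crank '[{"dx":30,"dy":-29,"hand":60},{"dx":42,"dy":-40},{"dx":42,"dy":-40},{"dx":42,"dy":-40},{"dx":42,"dy":-40},{"dx":42,"dy":-40},{"dx":42,"dy":-40},{"dx":42,"dy":-40},{"dx":42,"dy":-40},{"dx":42,"dy":-40}]' 15
```

```text
validation failed for argument at $[0]...
```

```bash
python3 -m crank '[{"dx":43,"dy":-42},{"wz":10.6},{"wz":10.6},{"wz":10.6},{"wz":10.6},{"wz":10.6},{"wz":10.6},{"wz":10.6},{"wz":10.6},{"wz":10.6}]'; python3 -m crank '[{"wz":10.6},{"wz":10.6},{"wz":10.6},{"wz":10.6},{"wz":10.6},{"wz":10.6},{"wz":10.6},{"wz":2.9},{}]';python3 -c "
from h import *
s=get_state();print(s['joints'],s['eef_rot'],s['tcp_pos'],s['contact_force'],s['moment'])"
```

```text
[ 8.02773579e+01  2.05464085e+01  6.80184255e-01 -9.06029821e-04
 -7.01374320e+01 -1.65047790e+01] [-1.79999778e+02 -3.74768679e-03 -1.16227729e+02] [0.2983256  0.60544166 0.22654434] [-0.16602425  0.55987996  0.01983406] [0.00525794 0.00571935 0.01112932]validation failed for argument at $[0]...
validation failed for argument at $[0]...
```

```bash
python3 -m crank '[{"dx":30,"dy":-29,"dz":0,"wx":0,"wy":0,"wz":0,"hand":60},{"dx":42,"dy":-40,"dz":0,"wx":0,"wy":0,"wz":0,"hand":60},{"dx":42,"dy":-40,"dz":0,"wx":0,"wy":0,"wz":0,"hand":60}]' 15
```

```text
time_s: 1.88
tcp_pos: [0.346, 0.4535, 0.2264]
eef_rot: [-180.0, -0.0, -116.2]
contact_force: [0.6, 0.1, 0.3]
gripper_width: 0.0631
```

```bash
python3 -m crank '[{"dx":42,"dy":-40,"dz":0,"wx":0,"wy":0,"wz":0,"hand":60},{"dx":42,"dy":-40,"dz":0,"wx":0,"wy":0,"wz":0,"hand":60},{"dx":42,"dy":-40,"dz":0,"wx":0,"wy":0,"wz":0,"hand":60},{"dx":42,"dy":-40,"dz":0,"wx":0,"wy":0,"wz":0,"hand":60},{"dx":42,"dy":-40,"dz":0,"wx":0,"wy":0,"wz":0,"hand":60},{"dx":42,"dy":-40,"dz":0,"wx":0,"wy":0,"wz":0,"hand":60},{"dx":42,"dy":-40,"dz":0,"wx":0,"wy":0,"wz":0,"hand":60},{"dx":40,"dy":-40,"dz":0,"wx":0,"wy":0,"wz":0,"hand":60},{"dx":0,"dy":0,"dz":0,"wx":0,"wy":0,"wz":10.6,"hand":60},{"dx":0,"dy":0,"dz":0,"wx":0,"wy":0,"wz":10.6,"hand":60}]'
python3 -m crank '[{"dx":0,"dy":0,"dz":0,"wx":0,"wy":0,"wz":10.6,"hand":60},{"dx":0,"dy":0,"dz":0,"wx":0,"wy":0,"wz":10.6,"hand":60},{"dx":0,"dy":0,"dz":0,"wx":0,"wy":0,"wz":10.6,"hand":60},{"dx":0,"dy":0,"dz":0,"wx":0,"wy":0,"wz":10.6,"hand":60},{"dx":0,"dy":0,"dz":0,"wx":0,"wy":0,"wz":10.6,"hand":60},{"dx":0,"dy":0,"dz":0,"wx":0,"wy":0,"wz":10.6,"hand":60},{"dx":0,"dy":0,"dz":0,"wx":0,"wy":0,"wz":10.6,"hand":60},{"dx":0,"dy":0,"dz":0,"wx":0,"wy":0,"wz":10.6,"hand":60}]'
python3 -c "
from h import *
s=get_state();print(s['joints'],s['eef_rot'],s['tcp_pos'])"
```

```text
time_s: 3.12
tcp_pos: [0.4853, 0.0128, 0.2266]
eef_rot: [-180.0, 0.0, -137.9]
contact_force: [0.3, 0.5, 0.1]
gripper_width: 0.0526
time_s: 4.12
tcp_pos: [0.4852, 0.014, 0.2268]
eef_rot: [180.0, 0.0, 137.4]
contact_force: [0.4, 1.0, 0.6]
gripper_width: 0.0525
[ 2.49284698e+01  2.39795795e+00 -2.24871745e+01  1.61096909e-03
 -6.50902955e+01 -6.75098189e+01] [1.79977856e+02 1.07496890e-02 1.37419327e+02] [0.48519515 0.01399764 0.22675404]
```

```bash
python3 -m crank '[{"dx":0,"dy":0,"dz":0,"wx":0,"wy":0,"wz":10.6,"hand":60},{"dx":0,"dy":0,"dz":0,"wx":0,"wy":0,"wz":10.6,"hand":60},{"dx":0,"dy":0,"dz":0,"wx":0,"wy":0,"wz":10.6,"hand":60},{"dx":0,"dy":0,"dz":0,"wx":0,"wy":0,"wz":10.6,"hand":60},{"dx":0,"dy":0,"dz":0,"wx":0,"wy":0,"wz":10.6,"hand":60},{"dx":0,"dy":0,"dz":0,"wx":0,"wy":0,"wz":10.6,"hand":60},{"dx":0,"dy":0,"dz":0,"wx":0,"wy":0,"wz":2.5,"hand":60},{"dx":-3,"dy":1,"dz":40,"wx":0,"wy":0,"wz":0,"hand":60},{"dx":0,"dy":0,"dz":30,"wx":0,"wy":0,"wz":0,"hand":60}]'
python3 - <<'E'
from ov import *
s=get_state();print(s['joints'],s['eef_rot'],s['tcp_pos'])
for n,r,k in(("side",(150,120,350,310),3),("top",(180,100,380,250),3.9)):
    draw(n,optics.capture(n),[.55599,.02649,-.44707],f"pics/{n}2.png",r,k)
E
```

```text
time_s: 5.25
tcp_pos: [0.4849, 0.0107, 0.1557]
eef_rot: [180.0, -0.0, 71.7]
contact_force: [-0.2, 0.7, -0.6]
gripper_width: 0.0525
[ 2.45490245e+01  6.08006362e+00 -2.85144163e+01 -1.46087459e-02
 -5.53751977e+01 -1.32884949e+02] [ 1.79985967e+02 -2.94461448e-02  7.16557816e+01] [0.48490587 0.01071231 0.15571913]
```

View pics/side2.png

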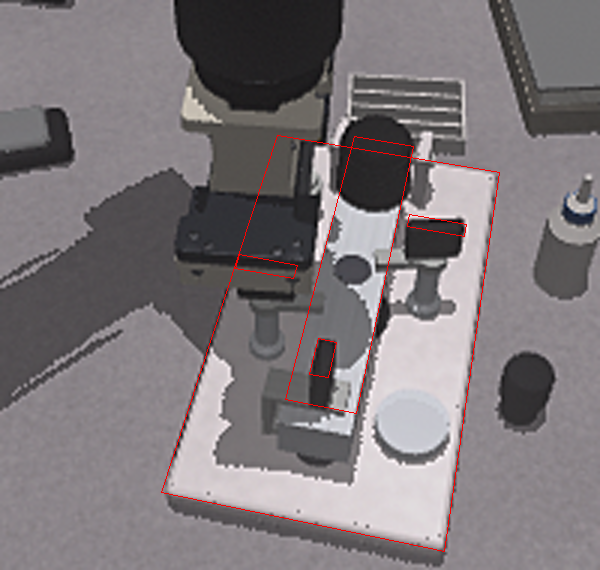

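View pics/top2.png

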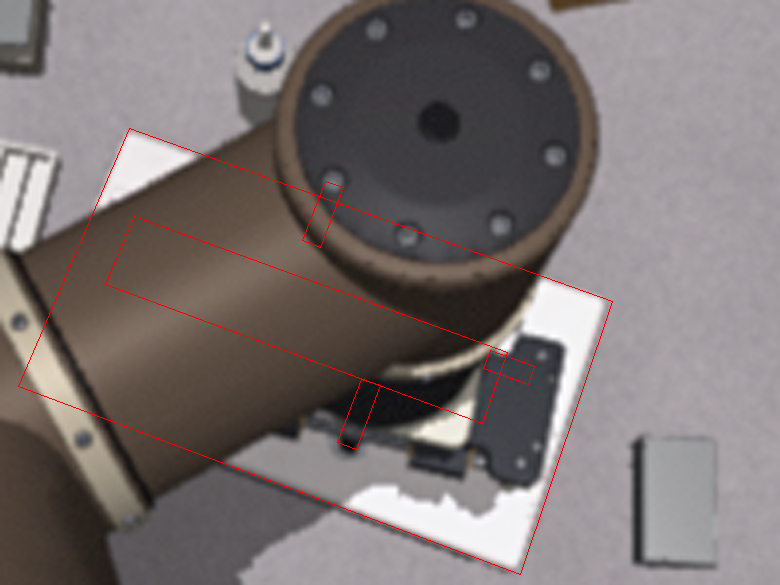

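```bash
python3 -m crank '[{"dx":0,"dy":0,"dz":20,"wx":0,"wy":0,"wz":0,"hand":60},{"dx":0,"dy":0,"dz":20,"wx":0,"wy":0,"wz":0,"hand":60},{"dx":0,"dy":0,"dz":11,"wx":0,"wy":0,"wz":0,"hand":60},{"dx":0,"dy":0,"dz":0,"wx":0,"wy":0,"wz":0,"hand":60}]' 10
python3 -m crank '[{"dx":0,"dy":0,"dz":0,"wx":0,"wy":0,"wz":0,"hand":30},{"dx":0,"dy":0,"dz":0,"wx":0,"wy":0,"wz":0,"hand":0},{"dx":0,"dy":0,"dz":0,"wx":0,"wy":0,"wz":0,"hand":0},{"dx":0,"dy":0,"dz":0,"wx":0,"wy":0,"wz":0,"hand":0},{"dx":0,"dy":0,"dz":0,"wx":0,"wy":0,"wz":0,"hand":0}]' 10
```

```text
time_s: 5.85
tcp_pos: [0.4853, 0.0108, 0.1058]
eef_rot: [-180.0, 0.0, 71.7]
contact_force: [0.3, 0.6, -0.9]
gripper_width: 0.0525
time_s: 6.48
tcp_pos: [0.4858, 0.012, 0.1058]
eef_rot: [179.9, -0.1, 71.7]
contact_force: [0.9, 5.0, 1.0]
gripper_width: 0.0119
```

```bash
python3 -m crank '[{"dx":1.3,"dy":0,"dz":0,"wx":0,"wy":0,"wz":0,"hand":0},{"dx":0,"dy":0,"dz":0,"wx":0,"wy":0,"wz":0,"hand":0}]' 15
python3 -m crank '[{"dx":0,"dy":0,"dz":0,"wx":0,"wy":0,"wz":-10,"hand":0},{"dx":0,"dy":0,"dz":0,"wx":0,"wy":0,"wz":-10,"hand":0},{"dx":0,"dy":0,"dz":0,"wx":0,"wy":0,"wz":0,"hand":0}]' 15; python3 -c "
from h import *
s=get_state();print(s['moment'])"
```

```text
time_s: 6.72
tcp_pos: [0.4859, 0.0121, 0.1057]
eef_rot: [180.0, -0.0, 71.7]
contact_force: [0.5, 1.4, 1.0]
gripper_width: 0.012
time_s: 7.1
tcp_pos: [0.4857, 0.0118, 0.1057]
eef_rot: [180.0, 0.0, 91.6]
contact_force: [1.3, -2.1, 1.6]
gripper_width: 0.0121
[-0.72850311 -0.6176523   0.0934223 ]
```

```bash
python3 -m crank '[{"dx":0,"dy":0,"dz":0,"wx":0,"wy":0,"wz":-10,"hand":0},{"dx":0,"dy":0,"dz":0,"wx":0,"wy":0,"wz":-10,"hand":0},{"dx":0,"dy":0,"dz":0,"wx":0,"wy":0,"wz":-10,"hand":0},{"dx":0,"dy":0,"dz":0,"wx":0,"wy":0,"wz":0,"hand":0}]' 15; python3 -c "
from h import *
s=get_state();print(s['moment'])"
python3 -m crank '[{"dx":0,"dy":0,"dz":0,"wx":0,"wy":0,"wz":-10,"hand":0},{"dx":0,"dy":0,"dz":0,"wx":0,"wy":0,"wz":-10,"hand":0},{"dx":0,"dy":0,"dz":0,"wx":0,"wy":0,"wz":0,"hand":0}]' 15; python3 -c "
from h import *
s=get_state();print(s['moment'])"
```

```text
time_s: 7.6
tcp_pos: [0.4859, 0.0113, 0.1058]
eef_rot: [-180.0, 0.1, 121.5]
contact_force: [2.2, -5.2, 1.4]
gripper_width: 0.0121
[-1.94598494 -1.26402897  0.07637475]
time_s: 7.98
tcp_pos: [0.4861, 0.011, 0.1058]
eef_rot: [-180.0, 0.1, 141.5]
contact_force: [3.7, -6.8, -0.5]
gripper_width: 0.0119
[-2.61743028 -1.79704573  0.06287538]
```

```bash
python3 -m crank '[{"dx":-1.7,"dy":-0.9,"dz":0,"wx":0,"wy":0,"wz":-3,"hand":0},{"dx":0,"dy":0,"dz":0,"wx":0,"wy":0,"wz":0,"hand":0}]' 15; python3 -c "
from h import *
s=get_state();print(s['moment'])"
python3 -m crank '[{"dx":0,"dy":0,"dz":0,"wx":0,"wy":0,"wz":-3,"hand":0},{"dx":0,"dy":0,"dz":0,"wx":0,"wy":0,"wz":0,"hand":0}]' 15; python3 -c "
from h import *
s=get_state();print(s['moment'])"
python3 -m crank '[{"dx":0,"dy":0,"dz":0,"wx":0,"wy":0,"wz":-3,"hand":0},{"dx":0,"dy":0,"dz":0,"wx":0,"wy":0,"wz":0,"hand":0}]' 15; python3 -c "
from h import *
s=get_state();print(s['moment'])"
```

```text
time_s: 8.22
tcp_pos: [0.4863, 0.0107, 0.1057]
eef_rot: [180.0, -0.0, 144.4]
contact_force: [-2.6, 3.6, 3.2]
gripper_width: 0.0118
[1.57938675 0.72738002 0.09956353]
time_s: 8.48
tcp_pos: [0.4863, 0.0107, 0.1057]
eef_rot: [180.0, -0.0, 147.5]
contact_force: [-2.2, 4.4, 3.6]
gripper_width: 0.0119
[1.78104923 0.89496314 0.00908089]
time_s: 8.72
tcp_pos: [0.4864, 0.0108, 0.1057]
eef_rot: [179.9, -0.0, 150.5]
contact_force: [-2.3, 4.1, 4.3]
gripper_width: 0.0124
[ 1.79235592  0.72580904 -0.3590453 ]
```

```bash
python3 -m crank '[{"dx":0,"dy":0,"dz":0,"wx":0,"wy":0,"wz":-2,"hand":0},{"dx":0,"dy":0,"dz":0,"wx":0,"wy":0,"wz":0,"hand":0}]' 15; python3 -c "
from h import *
s=get_state();print(s['moment'])"
python3 -m crank '[{"dx":0,"dy":0,"dz":0,"wx":0,"wy":0,"wz":0,"hand":50},{"dx":0,"dy":0,"dz":0,"wx":0,"wy":0,"wz":0,"hand":50},{"dx":0,"dy":0,"dz":0,"wx":0,"wy":0,"wz":0,"hand":50},{"dx":0,"dy":0,"dz":-30,"wx":0,"wy":0,"wz":0,"hand":50},{"dx":0,"dy":0,"dz":-40,"wx":0,"wy":0,"wz":0,"hand":50}]' 15
python3 - <<'E'
from ov import *
s=get_state();print(s['moment'],s['tcp_pos'],s['eef_rot'],s['joints'])
for n,r,k in(("side",(150,120,350,310),3),("top",(180,100,380,250),3.9)):
    draw(n,optics.capture(n),[.55599,.02649,-.44707],f"pics/{n}3.png",r,k)
E
```

```text
time_s: 8.98
tcp_pos: [0.4865, 0.0109, 0.1057]
eef_rot: [179.9, -0.0, 152.4]
contact_force: [-1.3, 5.5, 4.7]
gripper_width: 0.0133
[ 2.05766035  0.67604024 -0.4353485 ]
time_s: 9.6
tcp_pos: [0.4855, 0.0099, 0.1754]
eef_rot: [-179.9, -0.1, 152.6]
contact_force: [-0.1, 0.3, -0.4]
gripper_width: 0.0434
[ 0.13131987 -0.25642442  0.05731201] [0.48554393 0.0098558  0.1754406 ] [-1.79867244e+02 -1.04268351e-01  1.52627462e+02] [ 2.44251999e+01  5.09445055e+00 -2.67415280e+01  1.92709638e-04
 -5.83328287e+01 -5.17977184e+01]
```

View pics/side3.png

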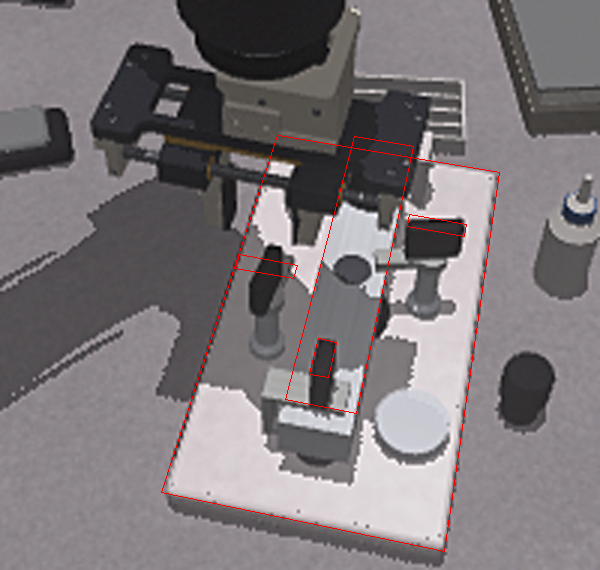

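```bash
python3 -m crank '[{"dx":-36.6,"dy":23.3,"dz":0,"wx":0,"wy":0,"wz":0,"hand":50},{"dx":-36.6,"dy":23.3,"dz":0,"wx":0,"wy":0,"wz":0,"hand":50},{"dx":-36.6,"dy":23.3,"dz":0,"wx":0,"wy":0,"wz":0,"hand":50},{"dx":0,"dy":0,"dz":0,"wx":0,"wy":0,"wz":10.6,"hand":50},{"dx":0,"dy":0,"dz":0,"wx":0,"wy":0,"wz":10.6,"hand":50},{"dx":0,"dy":0,"dz":0,"wx":0,"wy":0,"wz":10.6,"hand":50},{"dx":0,"dy":0,"dz":0,"wx":0,"wy":0,"wz":10.6,"hand":50},{"dx":0,"dy":0,"dz":0,"wx":0,"wy":0,"wz":10.6,"hand":50},{"dx":0,"dy":0,"dz":0,"wx":0,"wy":0,"wz":10.6,"hand":50},{"dx":0,"dy":0,"dz":0,"wx":0,"wy":0,"wz":10.6,"hand":50}]'
python3 -m crank '[{"dx":0,"dy":0,"dz":0,"wx":0,"wy":0,"wz":2,"hand":50},{"dx":0,"dy":0,"dz":0,"wx":0,"wy":0,"wz":0,"hand":50}]'
python3 - <<'E'
from ov import *
s=get_state();print(s['moment'],s['tcp_pos'],s['eef_rot'],s['joints'])
for n,r,k in(("side",(150,120,350,310),3),("top",(180,100,380,250),3.9)):
    draw(n,optics.capture(n),[.55599,.02649,-.44707],f"pics/{n}4.png",r,k)
E
```

```text
time_s: 10.95
tcp_pos: [0.6157, 0.0218, 0.1748]
eef_rot: [-180.0, 0.0, 78.1]
contact_force: [-0.9, -0.0, 0.8]
gripper_width: 0.0439
time_s: 11.2
tcp_pos: [0.6159, 0.0219, 0.1752]
eef_rot: [-180.0, 0.0, 76.6]
contact_force: [0.1, 0.8, -0.8]
gripper_width: 0.044
[ 0.02341534 -0.1399218  -0.02555035] [0.6158603  0.02190988 0.17519347] [-1.79975406e+02  1.48771356e-02  7.66296698e+01] [ 2.01705471e+01  1.72002022e+01 -1.11656689e+01 -1.35057804e-03
 -6.16628475e+01 -1.23540239e+02]
```

View pics/side4.png

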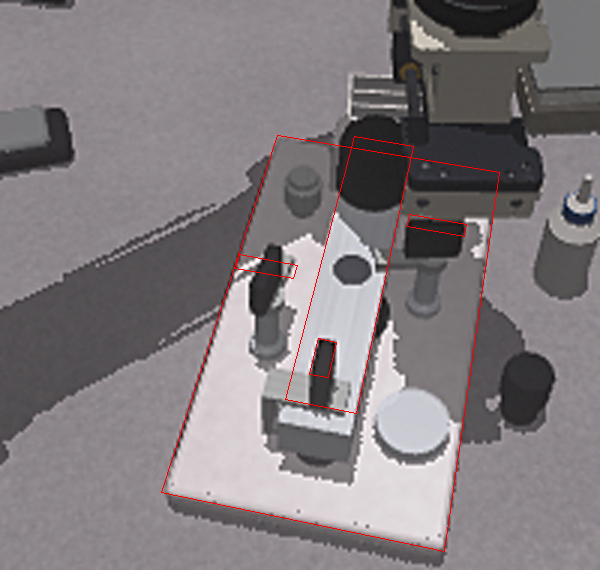

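View pics/top4.png

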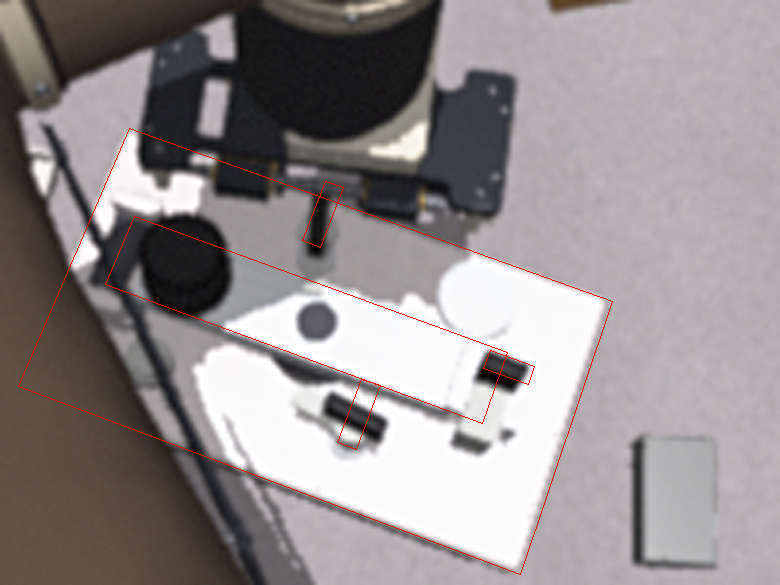

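```bash
python3 -m crank '[{"dx":0,"dy":-0.5,"dz":20,"wx":0,"wy":0,"wz":0,"hand":50},{"dx":0,"dy":0,"dz":20,"wx":0,"wy":0,"wz":0,"hand":50},{"dx":0,"dy":0,"dz":20,"wx":0,"wy":0,"wz":0,"hand":50},{"dx":0,"dy":0,"dz":9.5,"wx":0,"wy":0,"wz":0,"hand":50},{"dx":0,"dy":0,"dz":0,"wx":0,"wy":0,"wz":0,"hand":50}]' 10
python3 -m crank '[{"dx":0,"dy":0,"dz":0,"wx":0,"wy":0,"wz":0,"hand":0},{"dx":0,"dy":0,"dz":0,"wx":0,"wy":0,"wz":0,"hand":0},{"dx":0,"dy":0,"dz":0,"wx":0,"wy":0,"wz":0,"hand":0},{"dx":0,"dy":0,"dz":0,"wx":0,"wy":0,"wz":0,"hand":0}]' 10
```

```text
time_s: 11.92
tcp_pos: [0.6153, 0.022, 0.1056]
eef_rot: [-179.9, 0.0, 76.5]
contact_force: [-0.1, -0.4, 1.5]
gripper_width: 0.0437
time_s: 12.42
tcp_pos: [0.6158, 0.0223, 0.1064]
eef_rot: [180.0, -0.0, 76.5]
contact_force: [-0.7, 0.9, 1.0]
gripper_width: 0.012
```

```bash
python3 -m crank '[{"dx":0,"dy":0,"dz":0,"wx":0,"wy":0,"wz":-10,"hand":0},{"dx":0,"dy":0,"dz":0,"wx":0,"wy":0,"wz":-10,"hand":0},{"dx":0,"dy":0,"dz":0,"wx":0,"wy":0,"wz":-10,"hand":0},{"dx":0,"dy":0,"dz":0,"wx":0,"wy":0,"wz":0,"hand":0}]' 15; python3 -c "
from h import *
s=get_state();print(s['moment'])"
python3 -m crank '[{"dx":0,"dy":0,"dz":0,"wx":0,"wy":0,"wz":-10,"hand":0},{"dx":0,"dy":0,"dz":0,"wx":0,"wy":0,"wz":-10,"hand":0},{"dx":0,"dy":0,"dz":0,"wx":0,"wy":0,"wz":-10,"hand":0},{"dx":0,"dy":0,"dz":0,"wx":0,"wy":0,"wz":0,"hand":0}]' 15; python3 -c "
from h import *
s=get_state();print(s['moment'])"
```

```text
time_s: 12.92
tcp_pos: [0.6158, 0.0222, 0.1064]
eef_rot: [180.0, 0.0, 106.4]
contact_force: [0.4, 0.7, 1.6]
gripper_width: 0.0118
[ 0.27624725 -0.18724841  0.04621733]
time_s: 13.42
tcp_pos: [0.6158, 0.0222, 0.1064]
eef_rot: [180.0, 0.0, 136.2]
contact_force: [0.3, 1.2, 2.3]
gripper_width: 0.0118
[ 0.27175538 -0.2050175   0.02305856]
```

```bash
python3 -m crank '[{"dx":0,"dy":0,"dz":0,"wx":0,"wy":0,"wz":-8,"hand":0},{"dx":0,"dy":0,"dz":0,"wx":0,"wy":0,"wz":-3,"hand":0},{"dx":0,"dy":0,"dz":0,"wx":0,"wy":0,"wz":0,"hand":0}]' 15; python3 -c "
from h import *
s=get_state();print(s['moment'])"
python3 -m crank '[{"dx":0,"dy":0,"dz":0,"wx":0,"wy":0,"wz":-3,"hand":0},{"dx":0,"dy":0,"dz":0,"wx":0,"wy":0,"wz":0,"hand":0}]' 15; python3 -c "
from h import *
s=get_state();print(s['moment'])"
python3 -m crank '[{"dx":0,"dy":0,"dz":0,"wx":0,"wy":0,"wz":-2,"hand":0},{"dx":0,"dy":0,"dz":0,"wx":0,"wy":0,"wz":0,"hand":0}]' 15; python3 -c "
from h import *
s=get_state();print(s['moment'])"
```

```text
time_s: 13.8
tcp_pos: [0.6159, 0.0222, 0.1064]
eef_rot: [180.0, 0.0, 147.1]
contact_force: [-0.7, 0.4, 3.1]
gripper_width: 0.0122
[ 0.19855323 -0.23478896  0.02556224]
time_s: 14.05
tcp_pos: [0.6158, 0.022, 0.1064]
eef_rot: [180.0, 0.0, 150.2]
contact_force: [-0.2, -0.0, 5.0]
gripper_width: 0.0124
[-0.06424041 -0.33575119 -0.40688614]
time_s: 14.3
tcp_pos: [0.6158, 0.022, 0.1063]
eef_rot: [180.0, 0.0, 152.4]
contact_force: [1.1, -1.2, 4.7]
gripper_width: 0.0128
[-0.29111621 -0.3581601  -0.3775713 ]
```

```bash
python3 -m crank '[{"dx":0,"dy":0,"dz":0,"wx":0,"wy":0,"wz":0,"hand":55},{"dx":0,"dy":0,"dz":0,"wx":0,"wy":0,"wz":0,"hand":55},{"dx":0,"dy":0,"dz":0,"wx":0,"wy":0,"wz":0,"hand":55},{"dx":0,"dy":0,"dz":-35,"wx":0,"wy":0,"wz":0,"hand":55},{"dx":0,"dy":0,"dz":-45,"wx":0,"wy":0,"wz":0,"hand":55},{"dx":17,"dy":-47.3,"dz":0,"wx":0,"wy":0,"wz":0,"hand":55},{"dx":17,"dy":-47.3,"dz":0,"wx":0,"wy":0,"wz":0,"hand":55},{"dx":17,"dy":-47.3,"dz":0,"wx":0,"wy":0,"wz":-2,"hand":55},{"dx":0,"dy":0,"dz":20,"wx":0,"wy":0,"wz":0,"hand":55},{"dx":0,"dy":0,"dz":0,"wx":0,"wy":0,"wz":0,"hand":55}]' 15
python3 - <<'E'
from ov import *
s=get_state();print(s['moment'],s['tcp_pos'],s['eef_rot'],s['joints'])
for n,r,k in(("side",(150,120,350,310),3),("top",(180,100,380,250),3.9)):
    draw(n,optics.capture(n),[.5563,.0280,-.445],f"pics/{n}5.png",r,k)
E
```

```text
time_s: 15.55
tcp_pos: [0.5035, -0.0805, 0.1653]
eef_rot: [-179.9, -0.1, 154.4]
contact_force: [0.1, 0.3, 0.8]
gripper_width: 0.048
[ 0.11207777 -0.08616988  0.0789797 ] [ 0.50349626 -0.08051628  0.16528937] [-1.79947024e+02 -1.01400163e-01  1.54420496e+02] [ 1.29928985e+01  7.98962878e+00 -2.48136019e+01 -2.59099425e-02
 -5.73090792e+01 -3.85583406e+01]
```

View pics/side5.png

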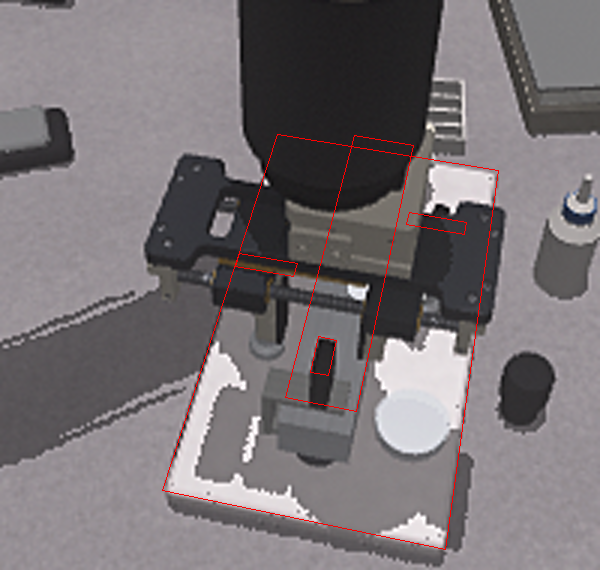

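View pics/top5.png

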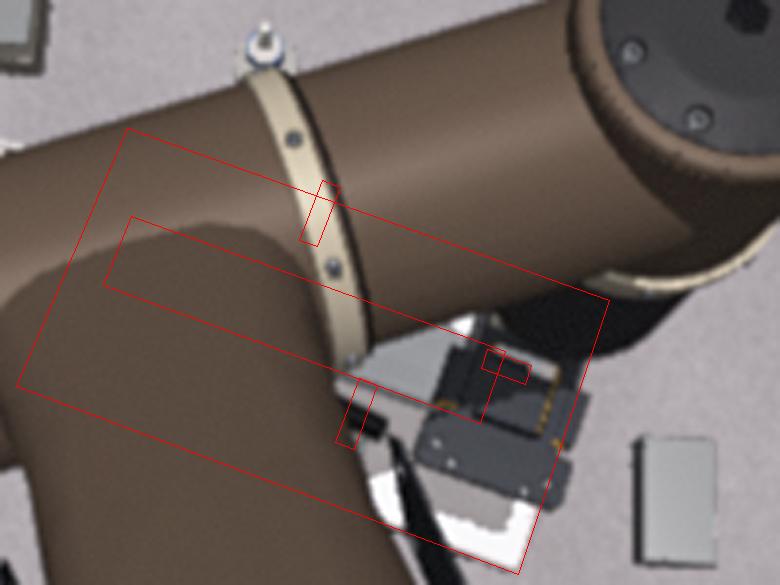

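```bash
python3 -m crank '[{"dx":-1,"dy":0.5,"dz":20,"wx":0,"wy":0,"wz":0,"hand":55},{"dx":0,"dy":0,"dz":20,"wx":0,"wy":0,"wz":0,"hand":55},{"dx":0,"dy":0,"dz":14,"wx":0,"wy":0,"wz":0,"hand":55},{"dx":0,"dy":0,"dz":0,"wx":0,"wy":0,"wz":0,"hand":55}]' 10
python3 -m crank '[{"dx":0,"dy":0,"dz":0,"wx":0,"wy":0,"wz":0,"hand":0},{"dx":0,"dy":0,"dz":0,"wx":0,"wy":0,"wz":0,"hand":0},{"dx":0,"dy":0,"dz":0,"wx":0,"wy":0,"wz":0,"hand":0},{"dx":0,"dy":0,"dz":0,"wx":0,"wy":0,"wz":0,"hand":0}]' 10
python3 - <<'E'
from ov import *
im=optics.capture("side")
draw("side",im,[.5563,.0280,-.445],f"pics/side6.png",(180,150,320,290),4)
E
```

```text
time_s: 16.15
tcp_pos: [0.5056, -0.08, 0.1114]
eef_rot: [-179.9, -0.1, 154.5]
contact_force: [-0.2, 0.0, 0.6]
gripper_width: 0.0482
time_s: 16.65
tcp_pos: [0.5059, -0.0801, 0.1124]
eef_rot: [180.0, 0.0, 154.5]
contact_force: [-0.1, 0.2, 0.2]
gripper_width: 0.0135
```

View pics/side6.png

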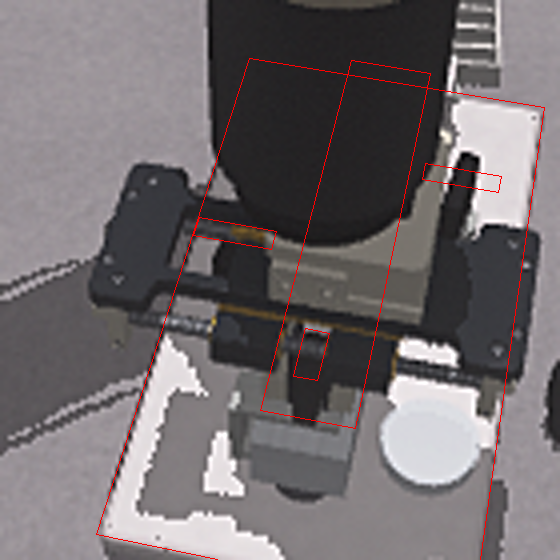

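```bash
python3 -m crank '[{"dx":0,"dy":0,"dz":0,"wx":0,"wy":0,"wz":0,"hand":0},{"dx":0,"dy":0,"dz":0,"wx":0,"wy":0,"wz":0,"hand":0},{"dx":0,"dy":0,"dz":0,"wx":0,"wy":0,"wz":0,"hand":0}]' 40
python3 -c "
from h import *
s=get_state();print(s['moment'],s['tcp_pos'],s['eef_rot'])"
```

```text
time_s: 17.08
tcp_pos: [0.5054, -0.08, 0.1123]
eef_rot: [-180.0, -0.0, 154.5]
contact_force: [-3.4, 3.8, 6.7]
gripper_width: 0.0114
[1.30328502 1.40224463 0.02148238] [ 0.50543006 -0.0799649   0.11225453] [-1.79997331e+02 -3.00522654e-02  1.54472717e+02]
```

```bash
python3 -m crank '[{"dx":3,"dy":0,"dz":0,"wx":0,"wy":0,"wz":0,"hand":0},{"dx":3,"dy":0,"dz":0,"wx":0,"wy":0,"wz":0,"hand":0},{"dx":3,"dy":0,"dz":0,"wx":0,"wy":0,"wz":0,"hand":0},{"dx":0,"dy":0,"dz":0,"wx":0,"wy":0,"wz":0,"hand":0}]' 40
python3 -m crank '[{"dx":3,"dy":0,"dz":0,"wx":0,"wy":0,"wz":0,"hand":0},{"dx":3,"dy":0,"dz":0,"wx":0,"wy":0,"wz":0,"hand":0},{"dx":0,"dy":0,"dz":0,"wx":0,"wy":0,"wz":0,"hand":0}]' 40
python3 - <<'E'
from ov import *
s=get_state();print(s['moment'],s['tcp_pos'],s['eef_rot'],s['contact_force'])
im=optics.capture("side")
draw("side",im,[.5563,.0280,-.445],f"pics/side7.png",(180,150,320,290),4)
E
```

```text
time_s: 17.58
tcp_pos: [0.4983, -0.0764, 0.1124]
eef_rot: [180.0, 0.1, 154.5]
contact_force: [3.9, -6.0, -2.1]
gripper_width: 0.0119
time_s: 17.95
tcp_pos: [0.4932, -0.0739, 0.1124]
eef_rot: [180.0, 0.1, 154.5]
contact_force: [4.2, -4.9, -1.8]
gripper_width: 0.012
[-2.06318625 -1.95732892 -0.05860371] [ 0.49316904 -0.07393431  0.11239724] [1.79979251e+02 1.12553795e-01 1.54496828e+02] [ 4.19820126 -4.86102344 -1.84300958]
```

View pics/side7.png

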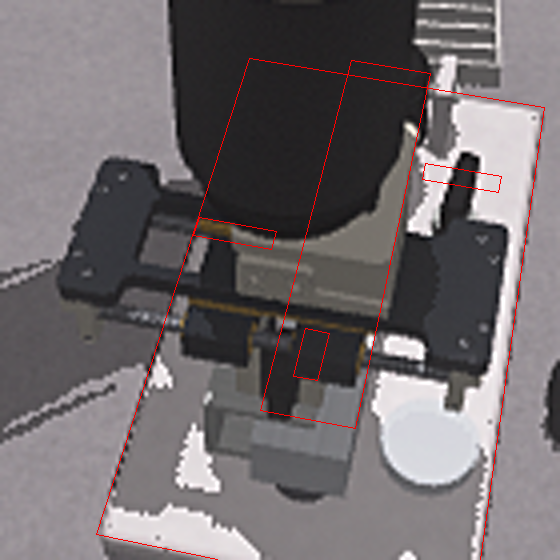

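```bash
python3 -m crank '[{"dx":0,"dy":0.9,"dz":-5.1,"wx":1.13,"wy":0,"wz":0,"hand":0},{"dx":0,"dy":0.9,"dz":-5.1,"wx":1.13,"wy":0,"wz":0,"hand":0},{"dx":0,"dy":0.9,"dz":-5.1,"wx":1.13,"wy":0,"wz":0,"hand":0},{"dx":0,"dy":0.9,"dz":-5.1,"wx":1.13,"wy":0,"wz":0,"hand":0},{"dx":0,"dy":0,"dz":0,"wx":0,"wy":0,"wz":0,"hand":0}]' 45
python3 - <<'E'
from ov import *
s=get_state();print(s['moment'],s['tcp_pos'],s['eef_rot'],s['contact_force'])
im=optics.capture("side")
draw("side",im,[.5563,.0280,-.445],f"pics/side8.png",(180,150,320,290),4)
E
```

```text
time_s: 18.62
tcp_pos: [0.4948, -0.0702, 0.1327]
eef_rot: [-175.4, 0.1, 154.5]
contact_force: [4.9, -6.1, -2.8]
gripper_width: 0.0116
[-1.92779181 -2.05916879  0.24063335] [ 0.49482575 -0.07015403  0.13266758] [-1.75442953e+02  8.10312110e-02  1.54521625e+02] [ 4.89122326 -6.12421194 -2.75359481]
```

View pics/side8.png

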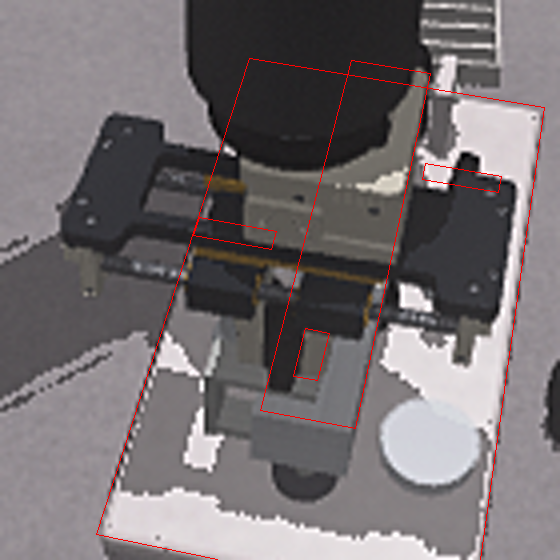

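```bash
python3 -m crank '[{"dx":0,"dy":1.4,"dz":-7.7,"wx":1.7,"wy":0,"wz":0,"hand":0},{"dx":0,"dy":1.4,"dz":-7.7,"wx":1.7,"wy":0,"wz":0,"hand":0},{"dx":0,"dy":1.4,"dz":-7.7,"wx":1.7,"wy":0,"wz":0,"hand":0},{"dx":0,"dy":1.4,"dz":-7.7,"wx":1.7,"wy":0,"wz":0,"hand":0},{"dx":0,"dy":1.4,"dz":-7.7,"wx":1.7,"wy":0,"wz":0,"hand":0},{"dx":0,"dy":0,"dz":0,"wx":0,"wy":0,"wz":0,"hand":0}]' 45
python3 -m crank '[{"dx":0,"dy":1.4,"dz":-7.7,"wx":1.7,"wy":0,"wz":0,"hand":0},{"dx":0,"dy":1.4,"dz":-7.7,"wx":1.7,"wy":0,"wz":0,"hand":0},{"dx":0,"dy":1.4,"dz":-7.7,"wx":1.7,"wy":0,"wz":0,"hand":0},{"dx":0,"dy":1.4,"dz":-7.7,"wx":1.7,"wy":0,"wz":0,"hand":0},{"dx":0,"dy":1.4,"dz":-7.7,"wx":1.7,"wy":0,"wz":0,"hand":0},{"dx":0,"dy":0.9,"dz":-5,"wx":1.1,"wy":0,"wz":0,"hand":0},{"dx":0,"dy":0,"dz":0,"wx":0,"wy":0,"wz":0,"hand":0},{"dx":0,"dy":0,"dz":0,"wx":0,"wy":0,"wz":0,"hand":0}]' 45
python3 - <<'E'
from ov import *
s=get_state();print(s['moment'],s['tcp_pos'],s['eef_rot'],s['contact_force'],s['joints'])
for n,r,k in(("side",(150,100,350,300),3),("top",(180,100,380,250),3.9)):
    draw(n,optics.capture(n),[.5563,.0280,-.445],f"pics/{n}9.png",r,k)
    for t in("socket","latch_grip","ball"): print(n,t,finder.place_of(t,n)[:1])
th=np.radians(22.6);c,sn=np.cos(th),np.sin(th)
f=lambda x,y,z:(x,.14+(y-.14)*c+(z-.07)*sn,.07-(y-.14)*sn+(z-.07)*c)
P=W([.5563,.0280,-.445],[f(0,-.12,.07),f(-.0135,-.12,.128),f(-.0135,-.12,.112)]);print(P)
for n in("side","top"):print(proj(n,P))
E
```

```text
time_s: 19.42
tcp_pos: [0.4999, -0.0592, 0.1698]
eef_rot: [-166.9, 0.1, 154.5]
contact_force: [3.8, -7.0, -1.5]
gripper_width: 0.0113
time_s: 20.42
tcp_pos: [0.5084, -0.0412, 0.2089]
eef_rot: [-157.3, 0.0, 154.5]
contact_force: [5.1, -5.9, -0.5]
gripper_width: 0.0119
[-0.81890868 -2.45672328  1.08773815] [ 0.50844517 -0.04116579  0.20885045] [-1.57312744e+02  4.87161635e-02  1.54498197e+02] [ 5.07197132 -5.85084366 -0.45713511] [ 27.80152725  13.45942433 -21.26710927  13.89575152 -74.22898941
 -59.34640429]
side socket [{'centre': [262.2, 222.7], 'conf': 0.68}]
side latch_grip [{'centre': [238.9, 212.5], 'conf': 0.21}]
side ball [{'centre': [256.9, 258.3], 'conf': 0.92}]
top socket [{'centre': [299.9, 191.1], 'conf': 0.75}]
top latch_grip [{'centre': [292.2, 185.4], 'conf': 0.67}]
top ball [{'centre': [304.5, 199.3], 'conf': 0.95}]
[[ 0.51323929 -0.06229235  0.16991678]
 [ 0.51064858 -0.03636276  0.22346298]
 [ 0.50800181 -0.04191267  0.20869161]]
[[259.65117698 222.29885002]
 [255.83847164 194.5447696 ]
 [254.97340399 202.0544975 ]]
[[302.66559248 188.1006073 ]
 [294.12001624 184.50015369]
 [296.03461412 187.09425053]]
```

View pics/side9.png

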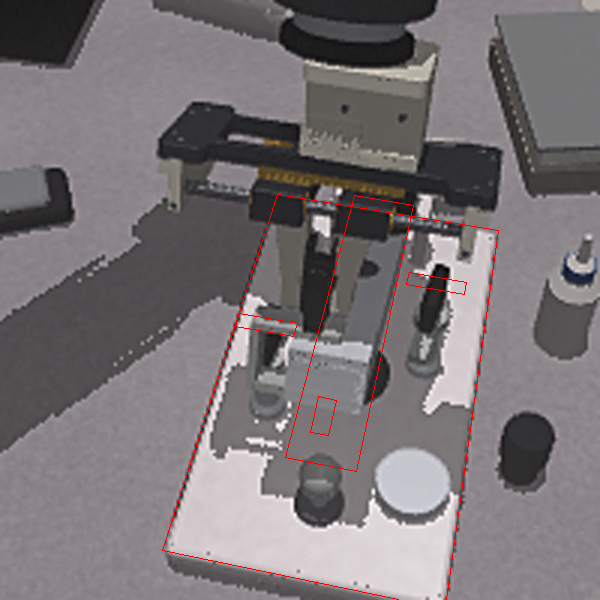

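View pics/top9.png

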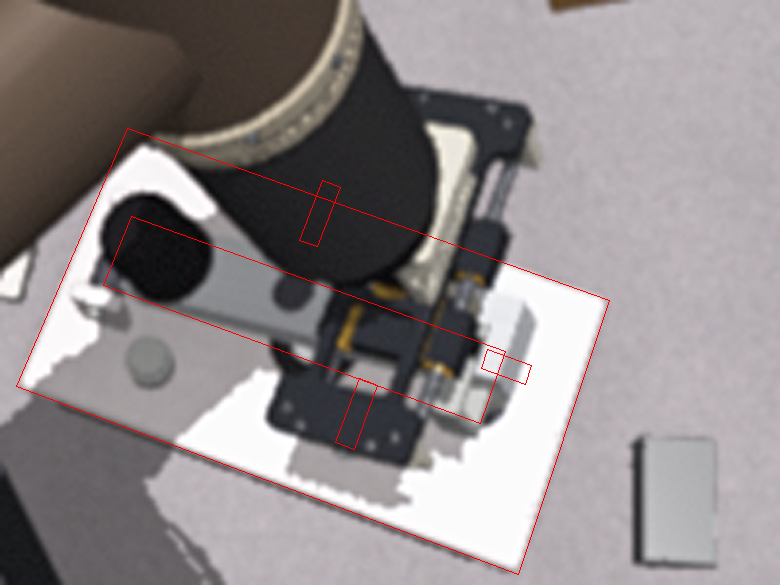

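```bash
python3 -m crank '[{"dx":0,"dy":0,"dz":0,"wx":0,"wy":0,"wz":0,"hand":0},{"dx":0,"dy":0,"dz":0,"wx":0,"wy":0,"wz":0,"hand":0},{"dx":0,"dy":0,"dz":0,"wx":0,"wy":0,"wz":0,"hand":0}]' 45
python3 - <<'E'
from plant import *
from plant import order
print(order.close_job())
E
```

```text
time_s: 21.2
tcp_pos: [0.5085, -0.0412, 0.2088]
eef_rot: [-157.3, 0.1, 154.5]
contact_force: [5.0, -5.2, -0.8]
gripper_width: 0.0116
the job is handed in; nothing more can be done
None
```

The lamp arm is open: its socket is held about 10 cm above the ball by the latch tab, and the job was handed in at 21.2 s.

1. **Knobs:** I turned knob A, then knob B, anticlockwise until the wrist moment jumped to about 0.4 N m at a tool yaw of about 148–150°. That fits the 1.45 rad stop for the stand pose I measured. The pictures show both bars lying along the arm.
2. **Latch:** I gripped the tab and pulled it about 13.6 mm with the arm still down. The spring force read about 6 N.
3. **Lift:** I swung the arm 22.6° about its hinge, keeping the latch pulled and the tab gripped at 45 N.

**Last checks:**
- **Socket height:** My hinge geometry puts the socket at z = 0.170 m, against the ball at 0.070 m. The finder's socket detections agreed with that to about 3–4 pixels in both cameras.
- **Hold:** The TCP stayed still over the final rows, the jaws were closed on the tab at 11.6 mm, and the side force was about 7 N.
- **Surroundings:** The dish, dropper and eyepiece look unmoved in the last side picture, and the objective and slide box in the last top picture. I did not re-measure any of them, and I did not check the mouse and slide tray separately.

**Disagreements:**
- The side camera's `latch_grip` detection in the last picture was low confidence (0.21) and did not fit the expected position. The top camera's did.
- The vertical force read about -1 N, where I expected about -3 N from the arm's weight.

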